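# Clamp the jar and unscrew its tight lid

## Task

The amber jar is standing loose in the bench clamp and its lid is tight. Swing the cam lever all the way round to its stop so that the clamp grips the jar and keeps it from spinning, then unscrew the lid counter-clockwise (seen from above) until the thread lets go and lift it just clear, two or three centimetres, without pulling the jar up or disturbing the things around. Finish still holding the lid level and centred over the open mouth, off the jar; do not put it down or let go.

Things in the scene. Friction and masses are not known exactly. Their poses are not given: they have to be found in the camera images.
- jar_clamp: grey metal jar clamp bolted to the bench, base plate 204 x 104 x 12 mm. Origin: under the middle of the seat, at bench height, z up. Toward +x a rubber-faced 90 degree V, cheeks up to 56 mm above the bench; toward -x a sprung rubber pad in a slide, pushed toward +x by a cam. A jar pressed home in the V has its axis at the origin. A 0.3 m tall wax melter stands behind it to the left
- cam_lever (a joint): swing of the cam lever about its vertical pivot: 0 open, 1.75 rad fully closed (end stop); seen from above it closes clockwise. The spiral cam drives the pad 4.9 mm per radian: it meets the jar at about 0.3 to 0.7 rad, moves it up to 3 mm into the V and presses it with about 35 N at the end. The knob needs 4 to 8 N sideways; the lever stays where it is left
- cam_pivot (a point): point on the vertical pivot axis of the cam lever, 50 mm above the bench
- lever_knob (a point): middle of the grip part of the upright black knob at the end of the cam lever: round, 18 mm thick, from 51 to 92 mm above the bench, this point at 80 mm, 75 mm from the pivot axis. The flat lever arm below it spans 44 to 51 mm above the bench
- jar: amber glass jar, 68 mm in diameter up to 57 mm high, standing on the clamp's base plate (12 mm above the bench), 0.4 kg. Origin: centre of its underside, z up. Neck 48 mm in diameter, rim 86.5 mm above the origin
- lid: black ribbed screw lid, round, 64 mm in diameter and 19.5 mm high, 60 g. Origin: centre of its open lower edge, z up; screwed tight this lies 72 mm above the jar's origin, its axes parallel to the jar's. Freed, its lower edge clears the rim when its origin is more than 86.5 mm above the jar's origin
- jar_mouth (a point): centre of the jar's mouth, at the height of the rim
- lid_top (a point): centre of the lid's flat top, 19.5 mm above its lower edge. Thread: turned counter-clockwise from above, the lid rises 3.15 mm per radian and is free after about 2.3 rad (130 degrees), 7 mm up; turning up to 1 rad farther does no harm. The seal resists with 0.25 to 0.5 N m at first, easing off over the first radian; grip it with 30 N or more
- tin_open: bystander, leave alone: open candle tin with pink wax, 68 mm in diameter, 46 mm high, behind the clamp. Origin: centre of its underside
- tin_closed_a: bystander, leave alone: closed brown candle tin, 70 mm in diameter, 48 mm high, behind the clamp. Origin: centre of its underside
- scoop_white: bystander, leave alone: small pale measuring cup, 43 mm wide, 35 mm high, left of the clamp. Origin: centre of its underside
Mind the look-alikes: they are no part of the job. There is more than one size of the lid; the job needs the largest.

How it is judged:
By the outcome, as a careful person would: the job done as asked, in the order asked, and still so for the second after the job is handed in, while the arm keeps its last pose, push and grip.
It also fails if it takes over 61 s, if anything falls off the work surface, if the arm or the gripper's body presses on something with over 40 N, if the wrist force passes 120 N, or if a joint passes its speed limit or range.

## Robot

A 7-joint arm with a two-finger parallel gripper is mounted at the origin on a cart in front of the work surface, level with it; the furniture and walls round the work are solid. World frame = base frame: x ahead of the robot, y to its left, z up, the work surface at z = 0. Lengths are in m, angles in rad, forces in N, time in s.
With the tool pointing down it reaches from about 0.4 to 0.85 m from the base axis. Payload 10.4 kg.
Tool frame: the origin (TCP) lies on the centre line of the jaws, within the pads' length; the fingertips stand 17 mm ahead of it and the grasp point (between the pads) lies 2 mm behind it; z points along the fingers, y is the line along which they close (so a half turn about z gives the same grasp; the last joint's range is limited). The gripper opens to 85 mm and grips with 20 to 120 N. Pads are 22 mm wide; open, the fingers measure 114 mm over their backs; the gripper's body (76 mm by 85 mm) begins 54 mm behind the grasp point. The pads swing forward as they close: fully open they stand 13 mm farther back than shut.
Start: joints at [-1.303, 0.332, -0.065, 1.46, 0.022, 1.35, -0.088], TCP at [0.179, 0.599, 0.248] pointing down, gripper open.
Joint ranges: [-2.6, 2.6], [-0.5, 2.12], [-1.47, 1.34], [0.16, 2.42], [-1.27, 4.41], [0.06, 2.06], [-2.6, 2.6]. Speed limits (rad/s): [2.22, 2.22, 2.79, 2.79, 3.14, 3.14, 3.14].

## Interface

Orientations are given as a unit quaternion [x, y, z, w].
In Python, from workcell import get_obs, optics, job gives the robot as it stands. The module is installed in compiled form; this text tells all that it offers.
- The arm moves only by the tool send_rows, never from a script. Its argument "plan" is a list that holds one entry, the list of rows, each a list of 7 numbers: the turn, a rotation vector about the tool's x, y, z in units of 1.5 rad (1.0 is 1.5 rad), then the shift along the tool's x, y, z in units of 20 cm (1.0 is 20 cm), then the opening, from 0 (shut) to 1 (fully open). A call has 1 to 20 rows; each row shifts and turns the commanded pose from where the row before left it, along the tool's axes as they then stand; what a row does not reach is not made up. A row lasts 1/12 s, in which the tool goes at most 41.7 mm and 7.16 degrees, less where a joint would pass 70% of its speed; a pose out of reach is approached as far as the arm can. A call with a number of a shift or a turn outside -1 to 1 is refused whole. A call with a gripper value outside its range is refused whole. The fingers move at their own pace and stop on an object; "squeeze" is the grip in N (left out, the last holds). Time passes only in rows, so rows that do not move let the fingers close. It gives the time, the measured TCP pose, the force, the opening and the grip force at its end, in the units of the state.
- get_obs(): the state, without advancing time (a new reading comes with each control period).
- optics.camera(name): name is "scene" or "top"; returns the picture (400x640x3 uint8, red, green, blue); there is no depth.
- optics.get_calibration(name): a dict with "intrinsics" (3x3 intrinsics, pixels), "distortion" ([k1, k2, p1, p2, k3] as OpenCV has them; the pictures are not rectified), "world_from_camera" (4x4, takes a point from camera to world coordinates). Camera axes: x right, y up, looking along -z (the intrinsics and any distortion apply to the point x, -y, -z); pixel columns grow to the right and rows downward; lengths in m; the calibration is good to about 2 mm. A picture is of the moment at which its call begins. get_calibration takes no time and is no camera call.
- job.hand_in(): hands the job in; it is judged then, once.
The state is a dict: "clock": time; "joint_pos": joint angles; "joint_velocities": joint speeds; "tau": joint torques, N m; "position": TCP position; "ee_rot": TCP orientation; "ft_force": force on the tool from outside, world axes, zero at the start; "torque": the same for the moment, N m; "grip_width": opening from 0.0 (shut) to 1.0 (fully open); "grasp_force": force on a finger pad.
Only numpy, scipy, OpenCV 4.12 (cv2) and the standard library are available. Lean on these libraries where they do the work, as an engineer would, in place of code of your own. Each camera call takes 0.05 s, during which the arm holds its last target. There are 200 camera calls.

## Working session

There is one attempt and no reset: what is moved stays moved. The work goes in short steps, Python scripts to look and compute and a tool call to move; the robot and the scene stay as the last step left them, time stands still between calls to the robot, and variables do not carry over. Pictures are saved under pics/ and viewed, at most 11 in all, crops included, and the job is handed in when it is done.

Besides the shell and the picture viewer there is one more tool, called after "Emit:" in YAML: its name, and indented under it one key for each argument. send_rows: Moves the arm, as the interface text tells. Its arguments: {"type":"object","properties":{"plan":{"type":"array"},"squeeze":{"type":"number"}},"required":["plan"]}

```bash
mkdir -p pics; python3 - <<'E'
from workcell import get_obs, optics
import cv2
print(get_obs())
for n in("scene","top"):
    cv2.imwrite(f"pics/{n}0.png",optics.camera(n)[:,:,::-1]); c=optics.get_calibration(n); print(n,c)
E
```

```text
{'clock': 0.0, 'joint_pos': array([-1.3025935 ,  0.33286623, -0.06467695,  1.46094636,  0.02160188,
        1.34988232, -0.08852539]), 'joint_velocities': array([-0.00023267, -0.00048838,  0.00106304,  0.00047421, -0.0010672 ,
        0.00097112, -0.00026649]), 'tau': array([-3.07234786e-04, -6.25436211e+01,  4.87726706e-02, -3.91605771e+01,
        1.62025681e-02,  1.00611721e-02, -1.41989042e-05]), 'position': array([0.17911872, 0.59842047, 0.24751697]), 'ee_rot': array([ 1.44902283e-01,  9.89445720e-01, -7.00439579e-04, -6.49781984e-05]), 'ft_force': array([-0.82875666,  0.6191774 , -0.75120062]), 'torque': array([ 0.01763924, -0.02802385,  0.01489092]), 'grasp_force': 0.0, 'grip_width': 1.005349043360929}
scene {'intrinsics': array([[430.94218863,   0.        , 316.32804931],
       [  0.        , 430.94218863, 203.64971822],
       [  0.        ,   0.        ,   1.        ]]), 'distortion': array([-0.08002816,  0.        ,  0.        ,  0.        ,  0.        ]), 'world_from_camera': array([[-0.87873589,  0.25598245, -0.40286005,  0.26951845],
       [-0.47721697, -0.45466784,  0.75202468,  0.70070863],
       [ 0.00933761,  0.85308273,  0.52169212,  0.54429869],
       [ 0.        ,  0.        ,  0.        ,  1.        ]])}
top {'intrinsics': array([[417.95529877,   0.        , 319.39062465],
       [  0.        , 417.95529877, 200.72020562],
       [  0.        ,   0.        ,   1.        ]]), 'distortion': array([-0.04397699,  0.        ,  0.        ,  0.        ,  0.        ]), 'world_from_camera': array([[-0.19678148,  0.95630695, -0.21622687,  0.43520268],
       [-0.98043082, -0.19321479,  0.03772877,  0.0817286 ],
       [-0.00569794,  0.21941981,  0.9756139 ,  0.90881727],
       [ 0.        ,  0.        ,  0.        ,  1.        ]])}
```

View pics/scene0.png

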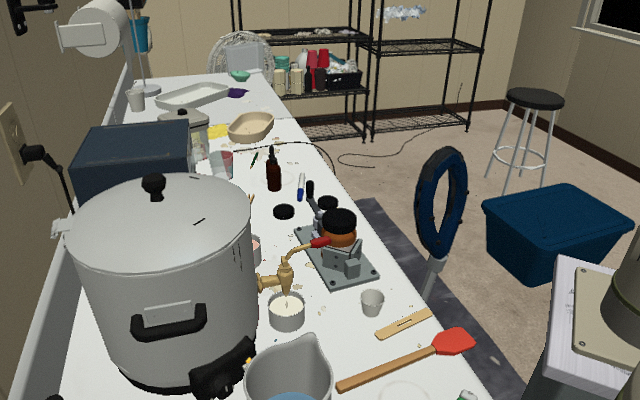

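View pics/top0.png

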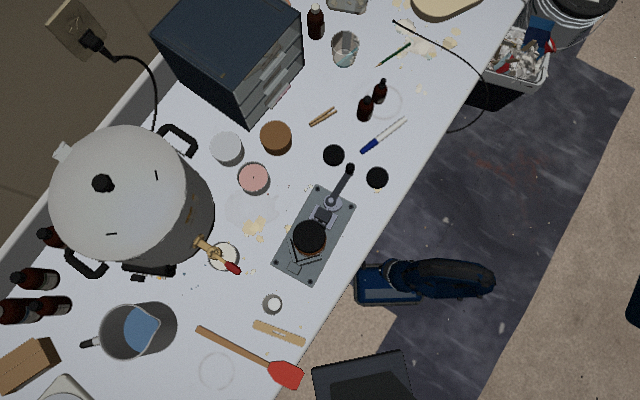

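The pictures show the clamp at about (315,235) in the top view with the black lid at (309,237) and the lever knob near (349,168). In the scene view the lid is at (339,218). I'll enlarge both.

```bash
cat > h.py <<'E'
import numpy as np, cv2
from workcell import get_obs, optics
from scipy.spatial.transform import Rotation as R
def ray(n,uv):
    c=optics.get_calibration(n); T=c["world_from_camera"]
    p=cv2.undistortPoints(np.array([[uv]],float),c["intrinsics"],c["distortion"])[0,0]
    return T[:3,3],T[:3,:3]@np.array([p[0],-p[1],-1])
def at(n,uv,z):
    o,d=ray(n,uv); return o+d*(z-o[2])/d[2]
def proj(n,P):
    c=optics.get_calibration(n); T=c["world_from_camera"]
    q=(np.atleast_2d(P)-T[:3,3])@T[:3,:3]*[1,-1,-1]
    return cv2.projectPoints(q,np.zeros(3),np.zeros(3),c["intrinsics"],c["distortion"])[0][:,0]
def crop(n,x,y,w,h,s,f):
    cv2.imwrite(f,cv2.resize(optics.camera(n)[y:y+h,x:x+w,::-1],None,fx=s,fy=s,interpolation=cv2.INTER_CUBIC))
E
python3 - <<'E'
from h import *
crop("top",230,140,150,150,4,"pics/t1.png"); crop("scene",260,170,130,130,4,"pics/s1.png")
E
```

```text
(no output)
```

View pics/t1.png

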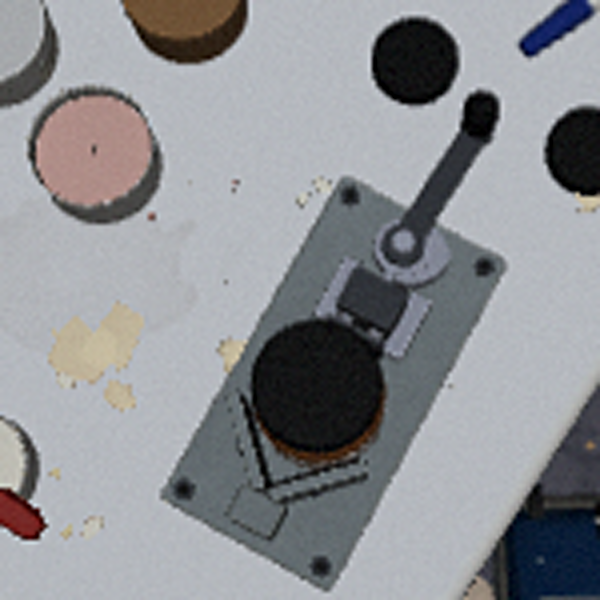

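View pics/s1.png

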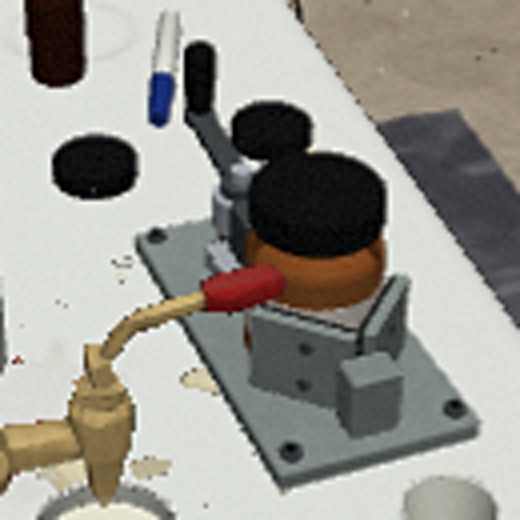

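```bash
python3 - <<'E'
from h import *
np.set_printoptions(precision=4,suppress=True)
t=lambda u,v,z:at("top",(230+u/4,140+v/4),z)
s=lambda u,v,z:at("scene",(260+u/4,170+v/4),z)
C=np.array([t(345,177,.012),t(505,262,.012),t(330,590,.012),t(162,495,.012)])
c=C.mean(0); print("corners",C,c, [np.linalg.norm(C[i]-C[(i+1)%4]) for i in range(4)])
ax=(C[2]+C[3]-C[0]-C[1]);print("yaw",np.arctan2(ax[1],ax[0]))
print("lid",t(317,386,.1035),s(318,190,.1035))
print("lid edges",t(251,386,.1035),t(384,386,.1035))
print("knobtop",t(483,101,.092),s(201,48,.092))
print("pivot",t(403,241,.055),s(238,178,.055))
print("base px",proj("top",[[0,0,0],[.3,0,0]]))
# red handle triangulate: tip top view px (237,270) ; scene (329,241)
def tri(a,b):
    o1,d1=ray("top",a);o2,d2=ray("scene",b)
    A=np.c_[d1,-d2];k=np.linalg.lstsq(A,o2-o1,rcond=None)[0]
    return o1+d1*k[0],o2+d2*k[1]
print("handle tip",tri((239,271),(329,241)))
print("spout",tri((200,242),(284,265)))
print("lids etc", t(415,60,.012),t(590,150,.012),t(95,152,.046))
E
```

```text
corners [[ 0.6721  0.0465  0.012 ]
 [ 0.6074 -0.0301  0.012 ]
 [ 0.4532  0.0981  0.012 ]
 [ 0.5196  0.1763  0.012 ]] [0.5631 0.0727 0.012 ] [np.float64(0.1002344653697148), np.float64(0.20051540763947595), np.float64(0.10254370457001426), np.float64(0.2002759350045889)]
yaw 2.4421767398732817
lid [0.5479 0.0838 0.1035] [0.5486 0.0876 0.1035]
lid edges [0.5542 0.1152 0.1035] [0.5415 0.052  0.1035]
knobtop [ 0.6764 -0.0273  0.092 ] [ 0.6738 -0.0247  0.092 ]
pivot [0.6207 0.0252 0.055 ] [0.6208 0.0303 0.055 ]
base px [[406.7643 507.291 ]
 [373.3914 351.71  ]]
handle tip (array([0.5049, 0.2197, 0.1501]), array([0.5045, 0.2196, 0.15  ]))
spout (array([0.5739, 0.2865, 0.1323]), array([0.5505, 0.2775, 0.1258]))
lids etc [ 0.7312 -0.0055  0.012 ] [ 0.6603 -0.0903  0.012 ] [0.7034 0.1767 0.046 ]
```

Emit:
send_rows:
  plan:
    - [[0,0,0,0,0,-0.17,0.4],[0,0,0,0,0,-0.17,0.4],[0,0,0,0,0,-0.17,0.4],[0,0,0,0,0,-0.17,0.4],[0,0,0,0,0,-0.17,0.4],[0,0,0,-0.14,-0.1,0,0.4],[0,0,0,-0.14,-0.1,0,0.4],[0,0,0,-0.14,-0.1,0,0.4],[0,0,0,-0.14,-0.1,0,0.4],[0,0,0,-0.14,-0.1,0,0.4],[0,0,0,-0.14,-0.1,0,0.4],[0,0,0,-0.14,-0.1,0,0.4],[0,0,0,-0.14,-0.1,0,0.4],[0,0,0,-0.14,-0.1,0,0.4],[0,0,0,-0.14,-0.1,0,0.4],[0,0,0,-0.14,-0.1,0,0.4],[0,0,0,-0.14,-0.1,0,0.4],[0,0,0,-0.14,-0.1,0,0.4]]

```text
clock: 1.7
position: [0.4541, 0.2437, 0.4184]
ee_rot: [0.145, 0.989, 0.0, 0.0]
ft_force: [0.9, -0.0, 0.0]
grip_width: 0.399
grasp_force: 0.0
```

Emit:
send_rows:
  plan:
    - [[0,0,0,-0.14,-0.1,0,0.4],[0,0,0,-0.14,-0.1,0,0.4],[0,0,0,-0.14,-0.1,0,0.4],[0,0,0,-0.14,-0.1,0,0.4],[0,0,0,-0.14,-0.1,0,0.4],[0,0,0,-0.14,-0.1,0,0.4],[0,0,0,-0.14,-0.1,0,0.4],[0,0,0,-0.14,-0.1,0,0.4],[0,0,0,-0.14,-0.1,0,0.4],[0,0,0,-0.14,-0.1,0,0.4],[0,0,0.065,0,0,0,0.4],[0,0,0.065,0,0,0,0.4],[0,0,0.065,0,0,0,0.4],[0,0,0.065,0,0,0,0.4],[0,0,0.065,0,0,0,0.4],[0,0,0,0,0,0,0.4],[0,0,0,0,0,0,0.4]]

```text
clock: 3.12
position: [0.6643, -0.0264, 0.418]
ee_rot: [0.378, 0.926, -0.0, -0.0]
ft_force: [-0.0, -0.2, -0.1]
grip_width: 0.401
grasp_force: 0.0
```

```bash
cat >> h.py <<'E'
def rel(p):
    o=get_obs(); r=R.from_quat(o["ee_rot"]); M=r.as_matrix()
    th=np.arctan2(M[1,1],M[0,1])
    print("t",round(o["clock"],2),"pos",o["position"].round(4),"theta_y",round(th,4),"zaxis",M[:,2].round(4),"j",o["joint_pos"].round(2))
    print("tool delta units",((M.T@(np.array(p)-o["position"]))/.2).round(4))
    print("F",o["ft_force"].round(1),"T",o["torque"].round(2),"grip",o["grasp_force"],o["grip_width"])
E
python3 -c "
from h import *
rel([.6755,-.0262,.078])"
```

```text
t 3.12 pos [ 0.6643 -0.0264  0.418 ] theta_y 0.7956 zaxis [-5.e-04 -1.e-04 -1.e+00] j [-0.4   0.45  0.6   1.03 -0.25  1.73  0.92]
tool delta units [-0.0399  0.0408  1.7001]
F [-0.  -0.2 -0.1] T [-0.01 -0.01 -0.07] grip 0.0 0.40141668387282364
```

Emit:
send_rows:
  plan:
    - [[0,0,0,-0.02,0.02,0.15,0.4],[0,0,0,-0.02,0.02,0.15,0.4],[0,0,0,0,0,0.15,0.4],[0,0,0,0,0,0.15,0.4],[0,0,0,0,0,0.15,0.4],[0,0,0,0,0,0.15,0.4],[0,0,0,0,0,0.15,0.4],[0,0,0,0,0,0.15,0.4],[0,0,0,0,0,0.15,0.4],[0,0,0,0,0,0.13,0.4],[0,0,0,0,0,0,0.4],[0,0,0,0,0,0,0.4]]

```text
clock: 4.12
position: [0.6749, -0.0263, 0.1217]
ee_rot: [0.378, 0.926, -0.0, -0.001]
ft_force: [1.1, -0.6, 1.2]
grip_width: 0.403
grasp_force: 0.0
```

```bash
python3 -c "
from h import *
rel([.6755,-.0262,.078]); crop('scene',250,110,130,130,4,'pics/s2.png')"
```

```text
t 4.12 pos [ 0.6749 -0.0263  0.1217] theta_y 0.7949 zaxis [-2.4e-03 -1.0e-04 -1.0e+00] j [-0.41  0.58  0.54  1.48 -0.31  1.17  0.97]
tool delta units [-0.0021  0.0028  0.2184]
F [ 1.1 -0.6  1.2] T [ 0.   -0.   -0.04] grip 0.0 0.4026604676510886
```

View pics/s2.png

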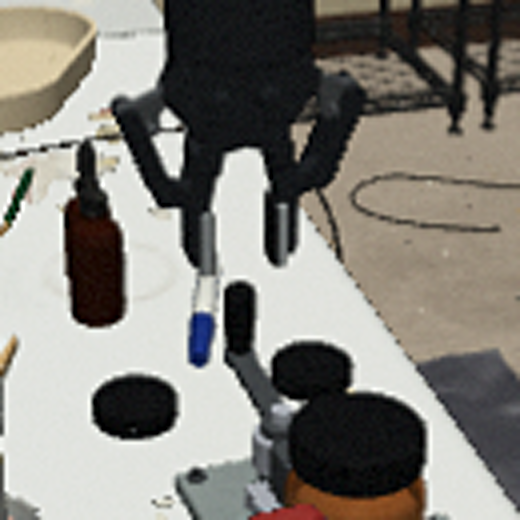

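The jaws straddle the knob: fingertips at crop (200,262) and (280,262), knob top at (240,285). It is safe to descend.

Emit:
send_rows:
  plan:
    - [[0,0,0,0,0,0.11,0.4],[0,0,0,0,0,0.11,0.4],[0,0,0,0,0,0,0.4],[0,0,0,0,0,0,0.4]]

```text
clock: 4.5
position: [0.676, -0.0265, 0.0797]
ee_rot: [0.379, 0.925, 0.0, 0.0]
ft_force: [-0.6, -0.4, 0.3]
grip_width: 0.401
grasp_force: 0.0
```

```bash
python3 - <<'E'
from h import *
rel([.6755,-.0262,.078])
# arc: chord step per row, turning dphi about tool z; knob tangential motion is -y of tool; leads by finger gap
E
```

```text
t 4.5 pos [ 0.676  -0.0265  0.0797] theta_y 0.7933 zaxis [ 7.e-04  1.e-04 -1.e+00] j [-0.4   0.62  0.52  1.51 -0.33  1.1   0.99]
tool delta units [ 0.0028 -0.001   0.0087]
F [-0.6 -0.4  0.3] T [-0.03  0.02  0.  ] grip 0.0 0.4005372770247105
```

Emit:
send_rows:
  plan:
    - [[0,0,0,0,-0.02,0,0.4],[0,0,0,0,-0.02,0,0.4],[0,0,0.05,0.004,-0.028,0,0.4],[0,0,0.05,0.004,-0.028,0,0.4],[0,0,0.05,0.004,-0.028,0,0.4],[0,0,0.05,0.004,-0.028,0,0.4],[0,0,0.05,0.004,-0.028,0,0.4],[0,0,0.05,0.004,-0.028,0,0.4],[0,0,0.05,0.004,-0.028,0,0.4],[0,0,0.05,0.004,-0.028,0,0.4],[0,0,0.05,0.004,-0.028,0,0.4],[0,0,0.05,0.004,-0.028,0,0.4],[0,0,0,0,0,0,0.4]]

```text
clock: 5.58
position: [0.618, -0.0503, 0.0803]
ee_rot: [0.694, 0.72, 0.001, 0.001]
ft_force: [-0.0, -1.1, 0.7]
grip_width: 0.401
grasp_force: 0.3
```

```bash
cat >> h.py <<'E'
def lev(piv=(.6207,.0275)):
    o=get_obs();M=R.from_quat(o["ee_rot"]).as_matrix();d=M.T@(o["position"]-np.array([*piv,o["position"][2]]))
    print("pivot in tool: radial",-d[0],"lead",-d[1],"F tool",(M.T@o["ft_force"]).round(1))
E
python3 -c "
from h import *
rel([.6755,-.0262,.078]);lev()"
```

```text
t 5.58 pos [ 0.618  -0.0503  0.0803] theta_y 0.038 zaxis [ 3.6e-03 -2.0e-04 -1.0e+00] j [-0.53  0.55  0.71  1.69 -0.4   1.05  0.34]
tool delta units [0.1094 0.2917 0.0126]
F [-0.  -1.1  0.7] T [-0.08 -0.12 -0.02] grip 0.2898735925555229 0.4010202290951954
pivot in tool: radial 0.07762388343834709 lead 0.005623813693156629 F tool [-1.1 -0.1 -0.7]
```

Emit:
send_rows:
  plan:
    - [[0,0,0.05,0.004,-0.03,0,0.4],[0,0,0.05,0.004,-0.03,0,0.4],[0,0,0.05,0.004,-0.03,0,0.4],[0,0,0.05,0.004,-0.03,0,0.4],[0,0,0.05,0.004,-0.03,0,0.4],[0,0,0.05,0.004,-0.03,0,0.4],[0,0,0.05,0.004,-0.03,0,0.4],[0,0,0.05,0.004,-0.028,0,0.4],[0,0,0.05,0.004,-0.028,0,0.4],[0,0,0.05,0.004,-0.028,0,0.4],[0,0,0.05,0.004,-0.028,0,0.4],[0,0,0,0,0,0,0.4]]

```text
clock: 6.58
position: [0.5618, -0.0218, 0.0798]
ee_rot: [0.924, 0.383, 0.001, 0.001]
ft_force: [1.0, -4.3, 1.8]
grip_width: 0.4
grasp_force: 1.6
```

```bash
python3 -c "
from h import *
rel([.6755,-.0262,.078]);lev();crop('scene',250,110,150,150,4,'pics/s3.png')"
```

```text
t 6.58 pos [ 0.5618 -0.0218  0.0798] theta_y -0.7846 zaxis [ 2.9e-03 -5.0e-04 -1.0e+00] j [-0.79  0.5   0.93  1.85 -0.47  1.02 -0.45]
tool delta units [0.3864 0.4178 0.0107]
F [ 1.  -4.3  1.8] T [-0.69 -0.27 -0.04] grip 1.583477072417736 0.39978607047404535
pivot in tool: radial 0.07656468746804945 lead 0.006841964520042619 F tool [-2.3  3.8 -1.8]
```

View pics/s3.png

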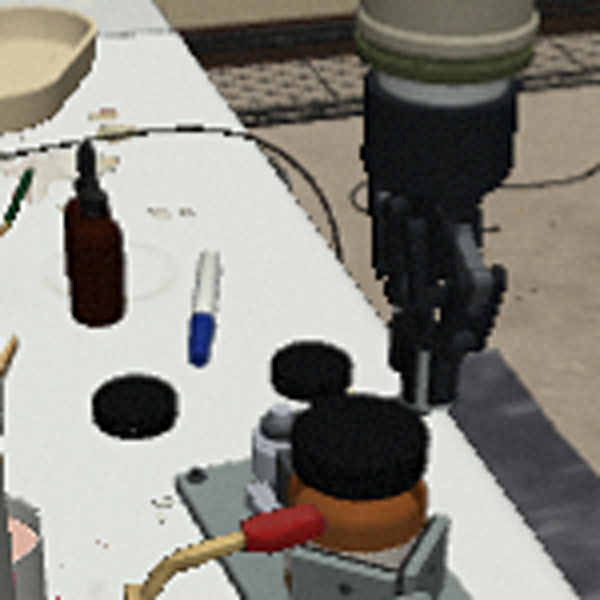

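The lever now points right of the jar and the knob is between the jaws near (425,400). I'll push on to the stop.

Emit:
send_rows:
  plan:
    - [[0,0,0.04,0.003,-0.022,0,0.4],[0,0,0.04,0.003,-0.022,0,0.4],[0,0,0.03,0.002,-0.018,0,0.4],[0,0,0,0,-0.01,0,0.4],[0,0,0,0,0,0,0.4]]

```text
clock: 7.05
position: [0.5606, -0.0178, 0.0808]
ee_rot: [0.952, 0.306, 0.008, 0.01]
ft_force: [47.4, -34.1, -37.0]
grip_width: 0.4
grasp_force: 27.2
```

```bash
python3 -c "
from h import *
rel([.6755,-.0262,.078]);lev()"
```

```text
t 7.05 pos [ 0.5606 -0.0178  0.0808] theta_y -0.9498 zaxis [ 0.0207 -0.0135 -0.9997] j [-0.84  0.5   0.98  1.87 -0.48  1.   -0.62]
tool delta units [0.4424 0.368  0.0265]
F [ 47.4 -34.1 -37. ] T [-6.35 -9.1   0.37] grip 27.23318874835968 0.3995107307299436
pivot in tool: radial 0.07520706090789608 lead -0.0018806611630498363 F tool [18.4 54.5 38.4]
```

Emit:
send_rows:
  plan:
    - [[0,0,0,0,0.02,0,0.4],[0,0,0,0,0.02,0,0.4],[0,0,0,0,0,0,0.4]]

```text
clock: 7.3
position: [0.5612, -0.0187, 0.0804]
ee_rot: [0.952, 0.307, 0.004, 0.003]
ft_force: [15.3, -10.9, -3.5]
grip_width: 0.4
grasp_force: 8.6
```

```bash
python3 -c "
from h import *
rel([.6755,-.0262,.078]);lev();a=optics.camera('top')[130:290,250:410,::-1];b=optics.camera('scene')[150:310,280:440,::-1]
cv2.imwrite('pics/b4.png',cv2.resize(np.hstack([a,b]),None,fx=2.5,fy=2.5,interpolation=cv2.INTER_CUBIC))"
```

```text
t 7.3 pos [ 0.5612 -0.0187  0.0804] theta_y -0.9461 zaxis [ 0.0084 -0.0031 -1.    ] j [-0.82  0.51  0.97  1.86 -0.49  1.02 -0.6 ]
tool delta units [0.4416 0.3649 0.017 ]
F [ 15.3 -10.9  -3.5] T [-2.09 -2.94  0.13] grip 8.572666347026825 0.3999634555377009
pivot in tool: radial 0.07530093827265201 lead -0.0026171338854939497 F tool [ 6.  17.7  3.6]
```

View pics/b4.png

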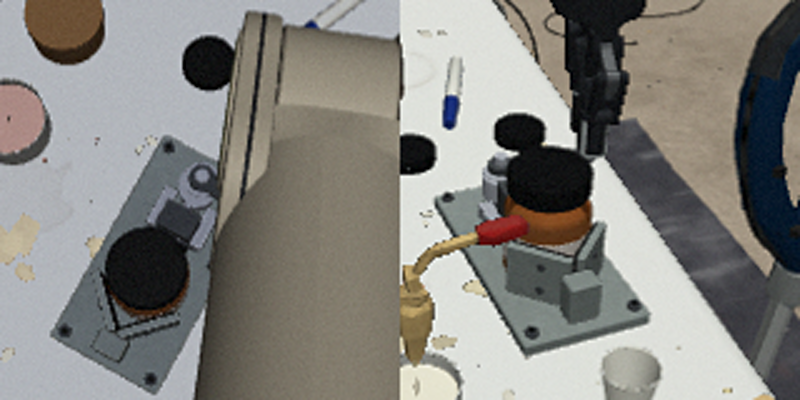

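It behaves as a hard stop: backing off 8 mm moved the tool only 1 mm while the force fell. I'll clear the knob and check the lever from above.

Emit:
send_rows:
  plan:
    - [[0,0,0,0,0.02,0,0.4],[0,0,0,0,0.02,0,0.4],[0,0,0,0,0,-0.15,0.4],[0,0,0,0,0,-0.15,0.4],[0,0,0,0,0,-0.15,0.4],[0,0,0,0,0,-0.15,0.4],[0,0,0,-0.15,0.0,0,1],[0,0,0,-0.15,0.0,0,1],[0,0,0,-0.15,0.0,0,1],[0,0,0,-0.15,0.0,0,1],[0,0,0,-0.15,0.0,0,1],[0,0,0,0,0,0,1]]

```text
clock: 8.4
position: [0.4471, -0.1046, 0.1994]
ee_rot: [0.952, 0.305, 0.001, -0.006]
ft_force: [1.4, -0.6, -0.8]
grip_width: 1.003
grasp_force: 0.0
```

```bash
python3 -c "
from h import *
rel([.548,.0855,.16]);crop('top',260,160,150,130,4,'pics/t5.png')"
```

```text
t 8.4 pos [ 0.4471 -0.1046  0.1994] theta_y -0.9506 zaxis [-0.0012  0.0113 -0.9999] j [-1.13 -0.15  1.22  1.99  0.14  1.21 -0.91]
tool delta units [ 0.9618 -0.4786  0.2073]
F [ 1.4 -0.6 -0.8] T [-0.04  0.05 -0.06] grip 0.0 1.003375122794518
```

View pics/t5.png

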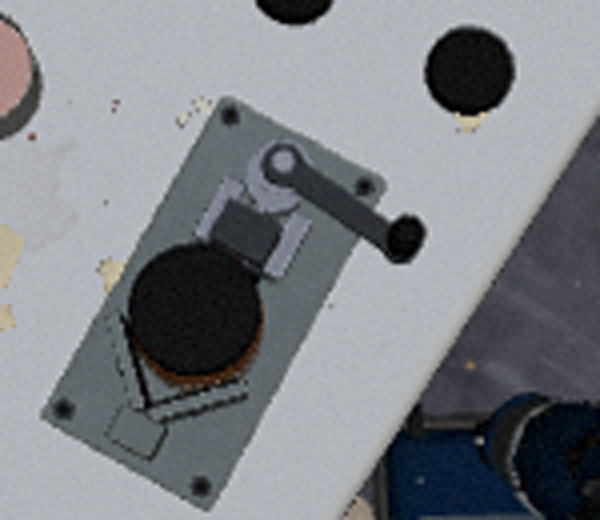

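```bash
python3 - <<'E'
from h import *
p=at("top",(331,200.7),.055)
for k in((350.75,165.25),(362,218.5)):
    q=at("top",k,.092); d=q-p; print(q.round(4),np.hypot(*d[:2]).round(4),np.arctan2(d[1],d[0]).round(3))
l=[at("top",(260+u/4,160+v/4),.1035)[:2].round(4) for u,v in((129,310),(262,310),(196,243),(196,377))];print(l,np.mean(l,0))
# lid ellipse by threshold
im=cv2.cvtColor(optics.camera("top"),cv2.COLOR_RGB2GRAY)
m=(im<28).astype(np.uint8); n,lab,st,ce=cv2.connectedComponentsWithStats(m)
for i in range(1,n):
    if st[i,4]>300 and 280<ce[i][0]<340 and 210<ce[i][1]<260: print(st[i],ce[i],at("top",ce[i],.1035))
E
```

```text
[ 0.6764 -0.0273  0.092 ] 0.077 -0.744
[ 0.564  -0.0256  0.092 ] 0.0751 -2.405
[array([0.5525, 0.1165]), array([0.5397, 0.0534]), array([0.5784, 0.0784]), array([0.5143, 0.0909])] [0.546225 0.0848  ]
[290 221  35  41 905] [307.92265193 237.54475138] [0.54638332 0.0867578  0.1035    ]
```

Emit:
send_rows:
  plan:
    - [[0,0,0,0.12,-0.06,0,1],[0,0,0,0.12,-0.06,0,1],[0,0,0,0.12,-0.06,0,1],[0,0,0,0.12,-0.06,0,1],[0,0,0,0.12,-0.06,0,1],[0,0,0,0.12,-0.06,0,1],[0,0,0,0.12,-0.06,0,1],[0,0,0,0.12,-0.06,0,1],[0,0,0,0,0,0,1],[0,0,0,0,0,0,1]]

```text
clock: 9.33
position: [0.5503, 0.0902, 0.1973]
ee_rot: [0.951, 0.309, -0.003, 0.001]
ft_force: [0.6, -0.5, -0.4]
grip_width: 1.001
grasp_force: 0.0
```

```bash
python3 -c "
from h import *
rel([.5465,.0862,.094])"
```

```text
t 9.33 pos [0.5503 0.0902 0.1973] theta_y -0.9434 zaxis [-0.0049 -0.0033 -1.    ] j [-1.14  0.37  1.1   1.75 -0.34  1.24 -0.89]
tool delta units [-0.0239  0.0051  0.5166]
F [ 0.6 -0.5 -0.4] T [-0.03 -0.01 -0.01] grip 0.0 1.00144454895181
```

Emit:
send_rows:
  plan:
    - [[0,0,0,-0.024,0.005,0.09,1],[0,0,0,0,0,0.09,1],[0,0,0,0,0,0.09,1],[0,0,0,0,0,0.05,1],[0,0,0,0,0,0,1],[0,0,0,0,0,0,1]]

```text
clock: 9.83
position: [0.5463, 0.0841, 0.135]
ee_rot: [0.952, 0.306, -0.002, -0.0]
ft_force: [-0.6, 0.1, -0.5]
grip_width: 1.0
grasp_force: 0.0
```

```bash
python3 -c "
from h import *
rel([.5465,.0862,.094]);crop('scene',270,120,140,140,4,'pics/s6.png')"
```

```text
t 9.83 pos [0.5463 0.0841 0.135 ] theta_y -0.9485 zaxis [-3.6e-03 -2.0e-04 -1.0e+00] j [-1.08  0.43  1.05  1.83 -0.41  1.12 -0.84]
tool delta units [ 0.0078 -0.0076  0.2048]
F [-0.6  0.1 -0.5] T [ 0.03 -0.03 -0.03] grip 0.0 1.0003495460428125
```

View pics/s6.png

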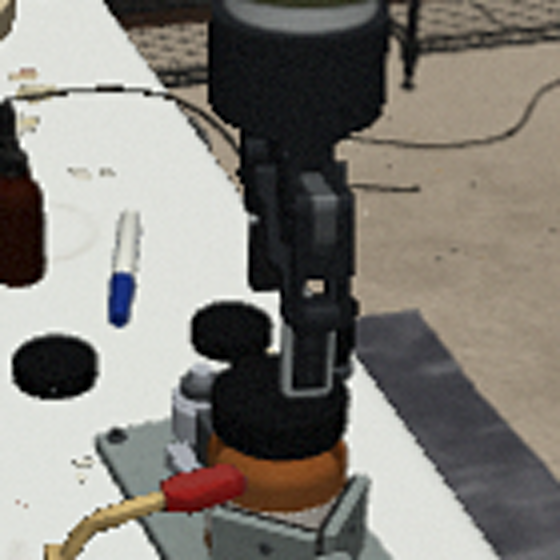

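The near pad (crop 310,392) looks a little right of the lid centre (280,420), so I'll check that numerically.

```bash
python3 - <<'E'
from h import *
f=lambda P:(proj("scene",P)-[270,120])*4
o=get_obs();M=R.from_quat(o["ee_rot"]).as_matrix();p=o["position"]
print("near pad inner face tip/outer",f([p-M[:,1]*.0425+M[:,2]*a+M[:,0]*b for a in(.017,.004) for b in(-.011,.011)]).round(0).tolist())
print("outer",f([p-M[:,1]*.057+M[:,2]*a+M[:,0]*b for a in(.017,.004) for b in(-.011,.011)]).round(0).tolist())
for c in([.5465,.0862],[.5463,.0848]):
  a=np.linspace(0,6.283,60)
  q=f(np.c_[c[0]+.032*np.cos(a),c[1]+.032*np.sin(a),0*a+.1035]); print("lid top ring x",q[:,0].min(),q[:,0].max(),"y",q[:,1].min(),q[:,1].max())
E
```

```text
near pad inner face tip/outer [[327.0, 410.0], [278.0, 413.0], [329.0, 385.0], [279.0, 388.0]]
outer [[334.0, 428.0], [284.0, 431.0], [335.0, 403.0], [285.0, 406.0]]
lid top ring x 214.87445354178817 352.05831079329687 y 353.35020000963664 428.71840066890127
lid top ring x 216.64877820922743 353.6678239347468 y 352.11565083991 427.3032335353299
```

Emit:
send_rows:
  plan:
    - [[0,0,0,0.011,-0.007,0.0,1],[0,0,0,0,0,0.075,1],[0,0,0,0,0,0.075,1],[0,0,0,0,0,0.075,1],[0,0,0,0,0,0,1],[0,0,0,0,0,0,1]]
  squeeze: 50

```text
clock: 10.38
position: [0.5474, 0.0872, 0.0907]
ee_rot: [0.952, 0.306, -0.001, -0.001]
ft_force: [0.3, 0.4, -0.5]
grip_width: 0.998
grasp_force: 0.0
```

```bash
python3 -c "
from h import *
rel([.5473,.0865,.090])"
```

```text
t 10.38 pos [0.5474 0.0872 0.0907] theta_y -0.9481 zaxis [-2.7e-03  8.0e-04 -1.0e+00] j [-1.04  0.49  0.99  1.86 -0.47  1.05 -0.8 ]
tool delta units [-0.0022  0.0025  0.0033]
F [ 0.3  0.4 -0.5] T [ 0.06 -0.   -0.04] grip 0.0 0.9977416292522477
```

Emit:
send_rows:
  plan:
    - [[0,0,0,0,0,0,0.65],[0,0,0,0,0,0,0.65],[0,0,0,0,0,0,0.65],[0,0,0,0,0,0,0.65],[0,0,0,0,0,0,0.65],[0,0,0,0,0,0,0.65]]
  squeeze: 50

```text
clock: 10.88
position: [0.5482, 0.0873, 0.0919]
ee_rot: [0.952, 0.306, 0.0, -0.001]
ft_force: [-2.3, -0.1, 8.7]
grip_width: 0.751
grasp_force: 52.4
```

```bash
python3 -c "
from h import *
rel([.5473,.0865,.090]);lev()"
```

```text
t 10.88 pos [0.5482 0.0873 0.0919] theta_y -0.948 zaxis [-7.0e-04  2.2e-03 -1.0e+00] j [-1.04  0.49  0.99  1.86 -0.47  1.05 -0.8 ]
tool delta units [-0.006   0.0008  0.0096]
F [-2.3 -0.1  8.7] T [-0.11  0.49  0.04] grip 52.38901974633336 0.7507060746801777
pivot in tool: radial 0.02399477956289707 lead 0.09089973734578358 F tool [-1.9 -1.3 -8.7]
```

Emit:
send_rows:
  plan:
    - [[0,0,-0.04,0,0,-0.005,0.65],[0,0,-0.05,0,0,-0.0012,0.65],[0,0,-0.05,0,0,-0.0012,0.65],[0,0,-0.05,0,0,-0.0012,0.65],[0,0,-0.05,0,0,-0.0012,0.65],[0,0,-0.05,0,0,-0.0012,0.65],[0,0,0,0,0,0,0.65]]
  squeeze: 50

```text
clock: 11.47
position: [0.5476, 0.0871, 0.0934]
ee_rot: [0.863, 0.506, -0.0, -0.001]
ft_force: [-0.6, -0.9, 3.0]
grip_width: 0.751
grasp_force: 54.7
```

```bash
python3 -c "
from h import *
rel([.5473,.0865,.090]);lev()"
```

```text
t 11.47 pos [0.5476 0.0871 0.0934] theta_y -0.5097 zaxis [-0.0016  0.0018 -1.    ] j [-0.97  0.44  0.89  1.86 -0.4   1.03 -0.42]
tool delta units [-0.0032  0.      0.0172]
F [-0.6 -0.9  3. ] T [-0.34  0.23  0.12] grip 54.709417037665844 0.7506031831173358
pivot in tool: radial -0.016330592572794636 lead 0.0928506897477119 F tool [-1.1 -0.1 -3. ]
```

Emit:
send_rows:
  plan:
    - [[0,0,-0.06,0,0,-0.0014,0.65],[0,0,-0.06,0,0,-0.0014,0.65],[0,0,-0.06,0,0,-0.0014,0.65],[0,0,-0.06,0,0,-0.0014,0.65],[0,0,-0.06,0,0,-0.0014,0.65],[0,0,-0.06,0,0,-0.0014,0.65],[0,0,-0.06,0,0,-0.0014,0.65],[0,0,-0.06,0,0,-0.0014,0.65],[0,0,-0.06,0,0,-0.0014,0.65],[0,0,-0.06,0,0,-0.0014,0.65],[0,0,-0.06,0,0,-0.0014,0.65],[0,0,-0.06,0,0,-0.0014,0.65],[0,0,0,0,0,0,0.65]]
  squeeze: 50

```text
clock: 12.55
position: [0.5476, 0.0871, 0.0962]
ee_rot: [0.481, 0.877, 0.0, -0.001]
ft_force: [0.5, 0.0, -0.2]
grip_width: 0.746
grasp_force: 54.9
```

```bash
python3 -c "
from h import *
rel([.5473,.0865,.090]);lev()"
```

```text
t 12.55 pos [0.5476 0.0871 0.0962] theta_y 0.5683 zaxis [-0.0019  0.0014 -1.    ] j [-0.8   0.37  0.67  1.85 -0.27  1.01  0.55]
tool delta units [-0.0017 -0.0025  0.0312]
F [ 0.5  0.  -0.2] T [ 0.01  0.   -0.01] grip 54.894712418317795 0.7464374072426221
pivot in tool: radial -0.08956040774625625 lead 0.029592096976788863 F tool [-0.3  0.4  0.2]
```

```bash
python3 -c "
from h import *
crop('scene',290,150,110,110,5,'pics/s7.png')"
```

```text
(no output)
```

View pics/s7.png

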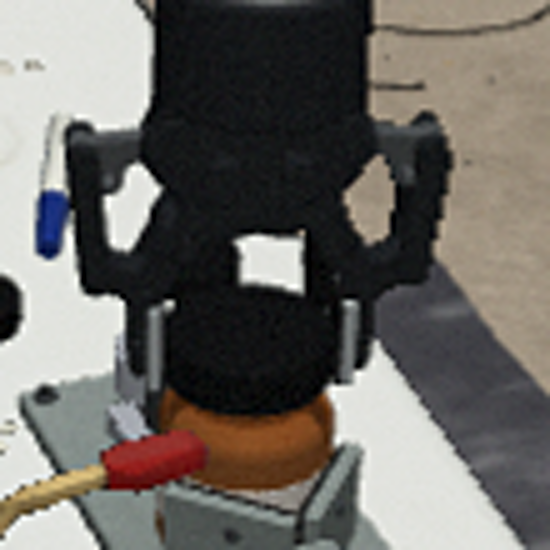

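The lid is held level between the pads (crop 155 to 345, y 290 to 410), and the jar is seated. I'll go on turning.

Emit:
send_rows:
  plan:
    - [[0,0,-0.06,0,0,-0.0016,0.65],[0,0,-0.06,0,0,-0.0016,0.65],[0,0,-0.06,0,0,-0.0016,0.65],[0,0,-0.06,0,0,-0.0016,0.65],[0,0,-0.06,0,0,-0.0016,0.65],[0,0,-0.06,0,0,-0.0016,0.65],[0,0,-0.06,0,0,-0.0016,0.65],[0,0,-0.06,0,0,-0.0016,0.65],[0,0,-0.06,0,0,-0.0016,0.65],[0,0,-0.06,0,0,-0.0016,0.65],[0,0,-0.06,0,0,-0.0016,0.65],[0,0,-0.06,0,0,-0.0016,0.65],[0,0,-0.06,0,0,-0.0016,0.65],[0,0,-0.06,0,0,-0.0016,0.65],[0,0,0,0,0,0,0.65]]
  squeeze: 50

```text
clock: 13.85
position: [0.5471, 0.0867, 0.1002]
ee_rot: [-0.127, 0.992, 0.001, -0.002]
ft_force: [-0.6, -1.9, 0.1]
grip_width: 0.751
grasp_force: 54.9
```

```bash
python3 -c "
from h import *
rel([.5473,.0865,.090]);lev()"
```

```text
t 13.85 pos [0.5471 0.0867 0.1002] theta_y 1.8262 zaxis [-3.2e-03  7.0e-04 -1.0e+00] j [-0.61  0.33  0.44  1.84 -0.16  1.01  1.72]
tool delta units [-0.0011 -0.0012  0.0509]
F [-0.6 -1.9  0.1] T [-0.33  0.14  0.04] grip 54.93078175932169 0.7507479018030934
pivot in tool: radial -0.056306588608617744 lead -0.0758606125075729 F tool [ 1.1 -1.7 -0.1]
```

Emit:
send_rows:
  plan:
    - [[0,0,0,0,0,-0.005,0.65],[0,0,0,0,0,-0.005,0.65],[0,0,0,0,0,-0.005,0.65],[0,0,0,0,0,0,0.65]]

```text
clock: 14.18
position: [0.547, 0.087, 0.1033]
ee_rot: [-0.127, 0.992, 0.001, -0.002]
ft_force: [-1.6, -1.0, -0.7]
grip_width: 0.751
grasp_force: 55.3
```

```bash
python3 -c "
from h import *
rel([.5473,.0865,.117])"
```

```text
t 14.18 pos [0.547  0.087  0.1033] theta_y 1.8247 zaxis [-3.1e-03  8.0e-04 -1.0e+00] j [-0.62  0.32  0.44  1.84 -0.16  1.02  1.72]
tool delta units [-0.0005 -0.0027 -0.0687]
F [-1.6 -1.  -0.7] T [-0.35  0.44 -0.01] grip 55.33303488045931 0.7508278164360319
```

Emit:
send_rows:
  plan:
    - [[0,0,0,0,0,-0.012,0.65],[0,0,0,0,0,-0.015,0.65],[0,0,0,0,0,-0.015,0.65],[0,0,0,0,0,-0.015,0.65],[0,0,0,0,0,-0.013,0.65],[0,0,0,0,0,0,0.65],[0,0,0,0,0,0,0.65],[0,0,0,0,0,0,0.65]]

```text
clock: 14.85
position: [0.5472, 0.0871, 0.1172]
ee_rot: [-0.128, 0.992, 0.001, -0.001]
ft_force: [0.1, -0.3, -0.5]
grip_width: 0.75
grasp_force: 55.4
```

```bash
python3 -c "
from h import *
rel([.5473,.0865,.117]);crop('scene',290,150,110,110,5,'pics/s8.png')"
```

```text
t 14.85 pos [0.5472 0.0871 0.1172] theta_y 1.8268 zaxis [-0.0027  0.0011 -1.    ] j [-0.62  0.31  0.45  1.82 -0.15  1.05  1.71]
tool delta units [ 0.0004 -0.0028  0.0008]
F [ 0.1 -0.3 -0.5] T [-0.02 -0.03 -0.04] grip 55.35777736455202 0.7496921228803332
```

View pics/s8.png

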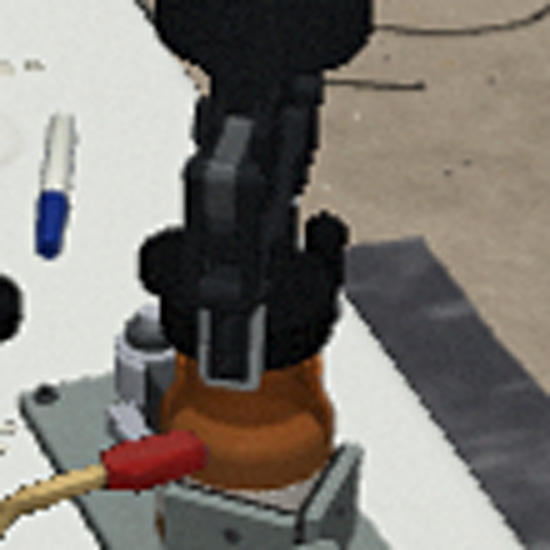

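The lid is about 25 mm up, clear of the neck at crop (250,370). The jar is still seated in the V and the forces are near zero, so I'll hand in.

```bash
python3 -c "
from workcell import job
print(job.hand_in())"
```

```text
the job is handed in; nothing more can be done
None
```

I swung the cam lever to its stop, unscrewed the lid and lifted it about 25 mm; the arm is still holding it level and centred over the mouth, with the jar seated in the clamp, and I handed the job in at about 15 s.

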